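Lay out the big damper's parts in the assembly tray

ROBOT

A 6-joint arm with a two-finger parallel gripper is mounted at the origin on a cart in front of the work surface, level with it; the furniture and walls round the work are solid. World frame = base frame: x ahead of the robot, y to its left, z up, the work surface at z = 0. Lengths are in mm, angles in rad, forces in N, time in s.
With the tool pointing down it reaches from about 275 to 750 mm from the base axis. Payload 10.2 kg.
Tool frame: the origin (TCP) lies between the finger pads; the fingertips stand 17 mm ahead of it and the grasp point (between the pads) lies 2 mm behind it; z points along the fingers, y is the line along which they close (so a half turn about z gives the same grasp; the last joint's range is limited). The gripper opens to 85 mm and grips with 20 to 120 N. Pads are 22 mm wide; open, the fingers measure 114 mm over their backs; the gripper's body (76 mm by 85 mm) begins 54 mm behind the grasp point. The pads swing forward as they close: fully open they stand 13 mm farther back than shut.
Start: joints at [0.932, 0.313, 1.498, -0, 1.331, -0.223], TCP at [212.072, 480.267, 248.294] pointing down, gripper open.
Joint ranges: [-2.94, 2.94], [-0.97, 2.17], [0.19, 2.56], [-1.23, 4.37], [0.02, 3.11], [-2.88, 2.88]. Speed limits (rad/s): [2.39, 2.39, 3.01, 3.14, 3.14, 3.14].

INTERFACE

Orientations are given as a unit quaternion [w, x, y, z].
In Python, from rig import * gives the robot as it stands.
- The arm moves only by the tool step_arm, never from a script. Its argument "commands" is text: rows parted by semicolons, each of 7 numbers parted by spaces: the opening, from 0 (shut) to 1 (fully open), then the shift along the tool's x, y, z in cm, then the turn, a rotation vector about the tool's x, y, z in rad. In form: hand x y z rx ry rz; .... A call has 1 to 20 rows; each row is the pose to reach, as a shift and turn from the pose commanded when the call began, along the tool's axes at that moment; what a row does not reach only later rows make up. A row lasts 1/12 s, in which the tool goes at most 41.7 mm and 7.16 degrees, less where a joint would pass 70% of its speed; a pose out of reach is approached as far as the arm can. A call with a gripper value outside its range is refused whole. The fingers move at their own pace and stop on an object; "newtons" is the grip in N (left out, the last holds). Time passes only in rows, so rows that repeat a pose let the fingers close. It gives the time, the measured TCP pose, the force, the opening and the grip force at its end, in the units of the state.
- sense(): the state, without advancing time (a new reading comes with each control period).
- capture(name): name is "scene" or "side" or "wrist"; returns the picture (384x512x3 uint8, red, green, blue); there is no depth.
- camera_model(name): a dict with "mtx" (3x3 intrinsics, pixels), "k1" (the pictures are not rectified: a ray, as slopes to the right and down, at radius r is drawn at 1 + k1 r^2 times it, then the intrinsics apply), "eye" and "rotation" of the camera in the world. Camera axes: x right, y down, z forward; pixel columns grow to the right and rows downward; lengths in mm; the calibration is good to about 2 mm. A picture is of the moment at which its call begins: read the wrist's pose just before it. camera_model takes no time and is no camera call; for the wrist camera it gives the pose at the moment of the call.
- finish_job(): hands the job in; it is judged then, once.
Trained networks look in the newest picture that a camera, given by its name, has taken for a name from the list of things; names that differ only in an ending like _2 or _b are one class to them, and where a whole thing is asked for, a point or a joint stands for the part that bears it (a point fixed in the world has none). Each returns a list of dicts, best first, with "score" (0 to 1); they miss things now and then, are a little off and sometimes report something else, mostly with a low value. They report only what shows in the picture. A call takes as long as a camera call. They do not tell look-alikes from the thing itself.
- search_frame(camera, label): "rect" ([centre column, centre row, width, height] in pixels, round what is visible of it).
- trace(camera, label): "mask" (384x512 bool, what is visible of it) and "rect" ([centre column, centre row, width, height] in pixels, round what is visible of it).
- spot_point(camera, label): "xy" ([column, row] in pixels: a listed point, or the origin of a listed thing).
The state is a dict: "time_s": time; "joints": joint angles; "dq": joint speeds; "tau": joint torques, N m; "eef_pos": TCP position; "ee_rot": TCP orientation; "force": force on the tool from outside, world axes, zero at the start; "wrist_torque": the same for the moment, N m; "grip_width": opening from 0.0 (shut) to 1.0 (fully open); "grip_force": force on a finger pad.
Only numpy, scipy, OpenCV 4.12 (cv2) and the standard library are available. Lean on these libraries where they do the work, as an engineer would, in place of code of your own. Each camera call takes 0.05 s, during which the arm holds its last target. There are 200 camera calls.

TASK

The big damper is ready to go back together, so set out its parts in the aluminium assembly tray: the large piston flat in the wide low nest with the shim stack centred on top of it, wide side down as it lies now, the wide spring standing upright in the tall nest, and the slender seal bullet standing point up in the small nest. The small piston and the slim spring belong to another damper and the broad seal driver ring is not needed yet: leave these three where they stand.

Things in the scene. Friction and masses are not known exactly. Their poses are not given: they have to be found in the camera images.
- large_piston: White round damper piston with a black band round its edge and a hole in the middle, 43 mm diameter, 14.5 mm high, 0.09 kg, lying flat. Origin: centre of its underside; z up.
- shim_stack: Grey-metal stack of thin round shims, stepped like a low cone: 36 mm diameter at the bottom, 10 mm high (to be gripped as a 36 mm disc), 0.05 kg, lying wide side down. Origin: centre of its underside; z up.
- wide_spring: Wide short coil spring of thick wire, 47 mm diameter, 52 mm high, 0.11 kg, rigid, standing on end. Origin: centre of its underside; z up.
- seal_bullet: Slender white plastic guide bullet, solid: 30 mm diameter and straight for the lower 32 mm (grip it there), then tapering to a narrow top; 52 mm high, 0.12 kg, standing point up. Origin: centre of its underside; z up.
- small_piston: Look-alike, to be left: small white piston with a black band, 32 mm diameter, 12 mm high, lying flat. Origin: centre of its underside; z up.
- slim_spring: Look-alike, to be left: slim tall coil spring of thin wire, 34 mm diameter, 60 mm high, standing on end. Origin: centre of its underside; z up.
- seal_driver: Look-alike, to be left: broad white plastic seal driver ring, 53 mm diameter, 48 mm high, narrower at the open top, standing. Origin: centre of its underside; z up.
- piston_nest: Piston nest: one of three fixed square dark grey plastic blocks (84 x 84 mm, 90 mm apart in a row; their order changes) in an aluminium tray 280 x 100 mm, rim 12 mm high. The lowest: 13 mm high, round recess in its middle 58 mm wide, 6 mm deep, recess floor 7 mm above the origin. Origin: centre of its underside, 3 mm above the bench; x along the row of nests, z up.
- spring_nest: Spring nest: the same kind of block, the tallest: 30 mm high, round recess 62 mm in diameter and 20 mm deep, recess floor 10 mm above the origin. Origin and axes as for the piston nest.
- bullet_nest: Bullet nest: the same kind of block, 18 mm high, with the smallest recess, 46 mm in diameter and 10 mm deep, recess floor 8 mm above the origin. Origin and axes as for the piston nest.
There are look-alikes about, which are no part of the job. Leave any purple or red look-alike of the spring_nest alone.

How it is judged (in metres and radians):
At the end, for the whole second after the job is handed in: Piston, wide spring and bullet each stand upright on the floor of their own nest (within 9.5 mm of its middle), the shim stack lies flat on the piston, centred within 8 mm, all released and at rest; the three look-alikes are within 30 mm of where they stood (horizontal distance between large_piston and piston_nest below 0.0095 m and z of large_piston in the frame of piston_nest below 0.01 m and angle between each of large_piston, wide_spring, seal_bullet, shim_stack's own z axis and vertical below 0.1 rad and horizontal distance between wide_spring and spring_nest below 0.0095 m and z of wide_spring in the frame of spring_nest below 0.013 m and horizontal distance between seal_bullet and bullet_nest below 0.0095 m and z of seal_bullet in the frame of bullet_nest below 0.011 m and horizontal distance between shim_stack and large_piston below 0.008 m and z of shim_stack in the frame of large_piston between 0.012 and 0.0175 m and linear speed of each of large_piston, shim_stack, wide_spring, seal_bullet below 0.02 m/s and distance of each of small_piston, slim_spring, seal_driver from where it was at the start of the episode below 0.03 m); the robot touches nothing.
It fails at once if a look-alike is carried off or pushed away (more than 30 mm) (distance of any of small_piston, slim_spring, seal_driver from where it was at the start of the episode above 0.03 m).
It also fails if it takes over 109 s, if anything falls off the work surface, if the arm or the gripper's body presses on something with over 40 N, if the wrist force passes 120 N, or if a joint passes its speed limit or range.

## Working session

There is one attempt and no reset: what is moved stays moved. The work goes in short steps, Python scripts to look and compute and a tool call to move; the robot and the scene stay as the last step left them, time stands still between calls to the robot, and variables do not carry over. Pictures are saved under pics/ and viewed, at most 18 in all, crops included, and the job is handed in when it is done.

Besides the shell and the picture viewer there is one more tool, called after "Emit:" as name(argument=value, ...) on one line, values as JSON. step_arm: Moves the arm, as the interface text tells. Its arguments: {"type":"object","properties":{"commands":{"type":"string"},"newtons":{"type":"number"}},"required":["commands"]}

```bash
ls; mkdir -p pics; python3 - <<'E'
from rig import *
import cv2,numpy as np
s=sense();print(s['time_s'],s['eef_pos'],s['ee_rot'],s['grip_width'])
for n in ['scene','side','wrist']:
    cv2.imwrite(f'pics/{n}0.png',capture(n)[:,:,::-1]); m=camera_model(n); print(n,m['eye'],m['rotation'],m['mtx'],m['k1'])
a=cv2.imread('pics/scene0.png')
cv2.imwrite('pics/scene0b.png',cv2.resize(a,(800,600),interpolation=cv2.INTER_CUBIC))
E
```

```text
pics
0.0 [211.90672174 480.07023292 247.7422089 ] [-2.79787993e-04  2.06397540e-01  9.78468004e-01 -5.85760430e-04] 0.9988985642188971
scene [ 109.55972167 -591.02310845  846.36766059] [-0.33297776  0.89246367 -0.28258805  0.11304157] [[361.77016736   0.         250.74317065]
 [  0.         361.77016736 192.16139495]
 [  0.           0.           1.        ]] -0.019666969132872244
side [ -22.57428979 -969.19822788  702.35187458] [-0.46959737  0.84179854 -0.2289936   0.13570362] [[494.11061086   0.         250.42488877]
 [  0.         494.11061086 194.28561944]
 [  0.           0.           1.        ]] 0.03414976261238651
wrist [138.64724917 511.58857092 372.88472505] [0.13095306 0.82744262 0.53931709 0.0855984 ] [[292.18327148   0.         251.76448761]
 [  0.         292.18327148 189.40483013]
 [  0.           0.           1.        ]] -0.05514071265385545
```

View pics/scene0b.png

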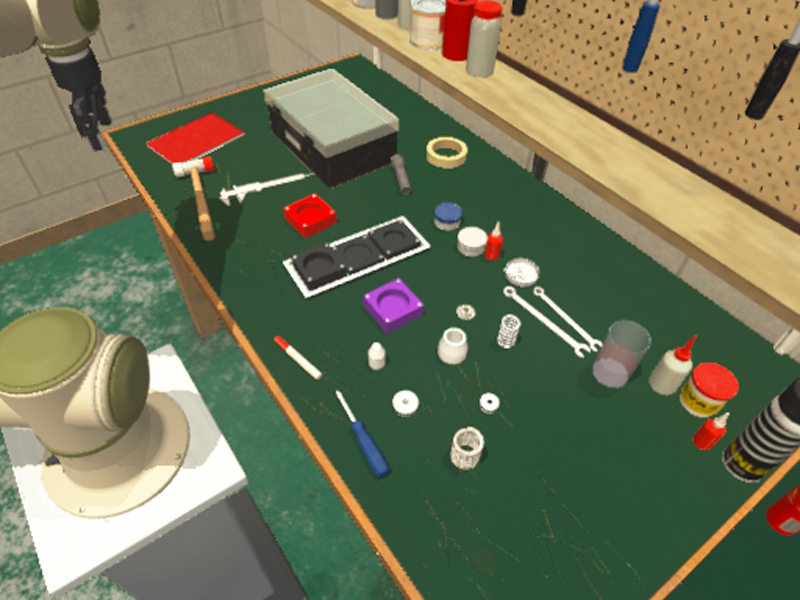

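View pics/wrist0.png

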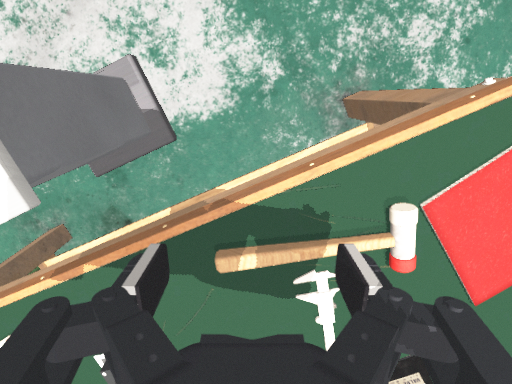

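The scene view (800x600) shows the tray with its nests at about (320,262), (358,250) and (397,236). The parts are the bullet (376,356), large piston (405,403), small piston (489,402), wide spring (467,448), shims (466,312), driver (453,345) and slim spring (508,330). The wrist view shows only the hammer and red mat. Next I'll localise the parts.

```bash
cat > h.py <<'E'
from rig import *
import cv2,numpy as np
from scipy.spatial.transform import Rotation as R
def rot(q): return R.from_quat(np.roll(q,-1))
def plane(m,px,z):
    u=cv2.undistortPoints(np.array([[px]],float),m['mtx'],np.array([m['k1'],0,0,0.]))[0,0]
    d=rot(m['rotation']).apply([u[0],u[1],1]); e=np.array(m['eye']); return (e+d*(z-e[2])/d[2])[:2]
def proj(m,P):
    P=np.atleast_2d(P).astype(float); r=rot(m['rotation']).inv()
    return cv2.projectPoints(r.apply(P-np.array(m['eye'])),np.zeros(3),np.zeros(3),m['mtx'],np.array([m['k1'],0,0,0.]))[0][:,0]
E
python3 - <<'E'
from h import *
z={'large_piston':0,'shim_stack':0,'wide_spring':0,'seal_bullet':0,'small_piston':0,'slim_spring':0,'seal_driver':0,'piston_nest':3,'spring_nest':3,'bullet_nest':3}
for c in ['scene','side']:
    capture(c); m=camera_model(c)
    for n in z:
        print(c,n,[(round(d['score'],2),np.round(d['xy']).tolist(),np.round(plane(m,d['xy'],z[n])).tolist()) for d in spot_point(c,n)[:4]])
print(sense()['time_s'])
a=cv2.imread('pics/side0.png')[100:330,130:480]
cv2.imwrite('pics/sidec.png',cv2.resize(a,None,fx=2.28,fy=2.28,interpolation=cv2.INTER_CUBIC))
E
```

```text
scene large_piston [(0.52, [258.0, 257.0], [429.0, -195.0])]
scene shim_stack [(0.57, [295.0, 196.0], [649.0, -86.0])]
scene wide_spring [(0.69, [302.0, 292.0], [459.0, -340.0]), (0.36, [262.0, 258.0], [436.0, -202.0])]
scene seal_bullet [(0.48, [241.0, 234.0], [436.0, -106.0]), (0.34, [324.0, 221.0], [660.0, -207.0]), (0.18, [294.0, 194.0], [655.0, -78.0])]
scene small_piston [(0.43, [313.0, 256.0], [553.0, -278.0])]
scene slim_spring [(0.59, [325.0, 218.0], [667.0, -202.0])]
scene seal_driver [(0.6, [286.0, 226.0], [557.0, -156.0])]
scene piston_nest [(0.55, [229.0, 162.0], [562.0, 152.0])]
scene spring_nest [(0.96, [204.0, 174.0], [468.0, 151.0]), (0.82, [252.0, 197.0], [538.0, -14.0]), (0.59, [198.0, 139.0], [538.0, 312.0]), (0.43, [242.0, 232.0], [439.0, -104.0])]
scene bullet_nest [(0.69, [249.0, 154.0], [644.0, 148.0])]
side large_piston [(0.62, [243.0, 253.0], [428.0, -200.0])]
side shim_stack []
side wide_spring [(0.53, [283.0, 285.0], [448.0, -335.0])]
side seal_bullet [(0.81, [226.0, 227.0], [443.0, -93.0])]
side small_piston []
side slim_spring []
side seal_driver [(0.75, [283.0, 230.0], [558.0, -172.0])]
side piston_nest [(0.66, [220.0, 171.0], [563.0, 163.0]), (0.41, [285.0, 285.0], [449.0, -341.0])]
side spring_nest [(0.95, [191.0, 153.0], [537.0, 311.0]), (0.8, [242.0, 204.0], [526.0, -25.0]), (0.76, [191.0, 182.0], [462.0, 148.0])]
side bullet_nest [(0.59, [250.0, 163.0], [665.0, 164.0])]
1.25
```

View pics/sidec.png

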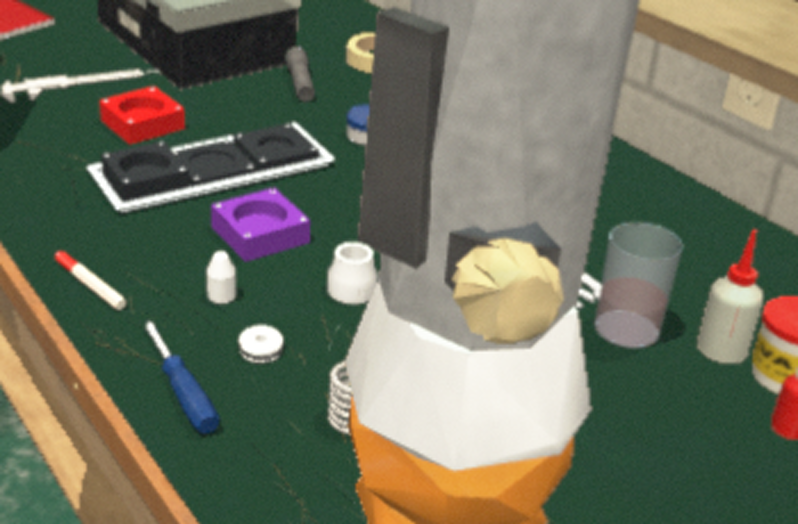

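```bash
cat >> h.py <<'E'
RD=R.from_matrix(np.array([[-1,0,0],[0,1,0],[0,0,-1.]]))  # goal tool axes: x->-X, y->+Y, z down
def go(P,s=None):
    "shift (cm) in tool axes and turn to reach P with the standard orientation"
    s=s or sense(); r=rot(s['ee_rot'])
    print('go',P,np.round(r.inv().apply(np.array(P)-s['eef_pos'])/10,2),np.round((r.inv()*RD).as_rotvec(),3),'from',np.round(s['eef_pos'],1),round(s['time_s'],2))
E
python3 - <<'E'
from h import *
s=sense();m=camera_model('wrist');r=rot(s['ee_rot'])
print(r.inv().apply(m['eye']-s['eef_pos']), (r.inv()*rot(m['rotation'])).as_matrix())
go([500,130,250]);go([430,-190,250])
E
```

```text
[  79.80234044   -0.94833532 -124.99360038] [[ 3.42601096e-04 -9.50987292e-01 -3.09229774e-01]
 [ 9.99999015e-01 -9.50328781e-05  1.40017506e-03]
 [-1.36093569e-03 -3.09229949e-01  9.50986323e-01]]
go [500, 130, 250] [-40.49 -20.41  -0.17] [-0.     0.    -0.416] from [212.1 480.3 248.3] 1.25
go [430, -190, 250] [-47.01 -52.51  -0.17] [-0.     0.    -0.416] from [212.1 480.3 248.3] 1.25
```

Emit:
step_arm(commands="1 -10 -5 0 0 0 -0.1; 1 -20 -10 0 0 0 -0.2; 1 -30 -15 0 0 0 -0.3; 1 -40.5 -20.4 0 0 0 -0.416; 1 -40.5 -20.4 0 0 0 -0.416; 1 -40.5 -20.4 0 0 0 -0.416; 1 -40.5 -20.4 0 0 0 -0.416; 1 -40.5 -20.4 0 0 0 -0.416; 1 -40.5 -20.4 0 0 0 -0.416; 1 -40.5 -20.4 0 0 0 -0.416; 1 -40.5 -20.4 0 0 0 -0.416; 1 -40.5 -20.4 0 0 0 -0.416; 1 -40.5 -20.4 0 0 0 -0.416; 1 -40.5 -20.4 0 0 0 -0.416; 1 -40.5 -20.4 0 0 0 -0.416; 1 -40.5 -20.4 0 0 0 -0.416")

```text
time_s: 2.58
eef_pos: [499.5, 131.2, 248.5]
ee_rot: [0.0, -0.001, 1.0, 0.0]
force: [0.6, 0.2, 0.7]
grip_width: 0.998
grip_force: 0.0
```

```bash
python3 - <<'E'
from h import *
m=camera_model('wrist'); a=capture('wrist');cv2.imwrite('pics/w1.png',a[:,:,::-1])
for n in ['piston_nest','spring_nest','bullet_nest']:
    print(n,[(round(d['score'],2),np.round(d['xy']).tolist(),np.round(plane(m,d['xy'],3),1).tolist()) for d in spot_point('wrist',n)[:4]])
np.save('w1.npy',np.array([m],dtype=object),allow_pickle=True)
go([470,-190,250])
E
```

```text
piston_nest [(0.77, [266.0, 205.0], [562.3, 149.8])]
spring_nest [(0.68, [270.0, 135.0], [467.7, 154.1]), (0.66, [381.0, 185.0], [533.3, 304.6])]
bullet_nest [(0.82, [256.0, 262.0], [651.3, 137.8])]
go [470, -190, 250] [  3.03 -32.06  -0.16] [0.    0.    0.001] from [499.9 130.6 248.4] 2.78
```

View pics/w1.png

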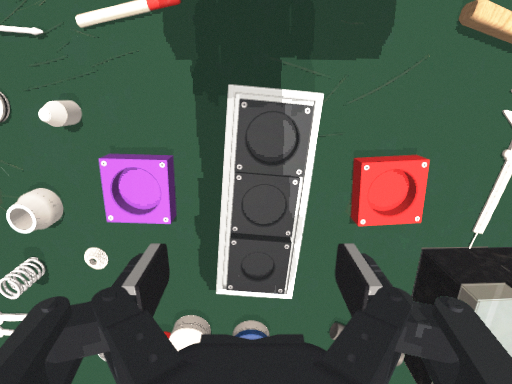

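The wrist view shows the tray rows from near to far: spring nest rim about (272,135), piston nest (264,205), bullet nest (258,265). Next: tray outline fit, then move over the parts.

```bash
python3 - <<'E'
from h import *
m=camera_model('wrist'); a=cv2.imread('pics/w1.png')
# rectified top view at plane z, 2px/mm, X up 400..720, Y 60..240
def rect(z):
    X,Y=np.meshgrid(np.arange(400,720,.5),np.arange(60,240,.5))
    p=proj(m,np.c_[X.ravel(),Y.ravel(),np.full(X.size,z)]).reshape(*X.shape,2).astype(np.float32)
    return cv2.remap(a,p[...,0],p[...,1],cv2.INTER_CUBIC)
g=rect(12); hsv=cv2.cvtColor(g,cv2.COLOR_BGR2HSV)
w=((hsv[...,2]>120)&(hsv[...,1]<60)).astype(np.uint8)
n,l,st,_=cv2.connectedComponentsWithStats(w); k=1+np.argmax(st[1:,4])
(c,sz,an)=cv2.minAreaRect(np.argwhere(l==k)[:,::-1].astype(np.float32))
print('tray centre',400+c[0]/2,60+c[1]/2,np.array(sz)/2,an)
g=np.vstack([rect(33),rect(16)]);cv2.imwrite('pics/nrect.png',g)
E
```

```text
tray centre 558.7510528564453 146.54074096679688 [115.6942215  296.01339722] 84.97434997558594
```

View pics/nrect.png

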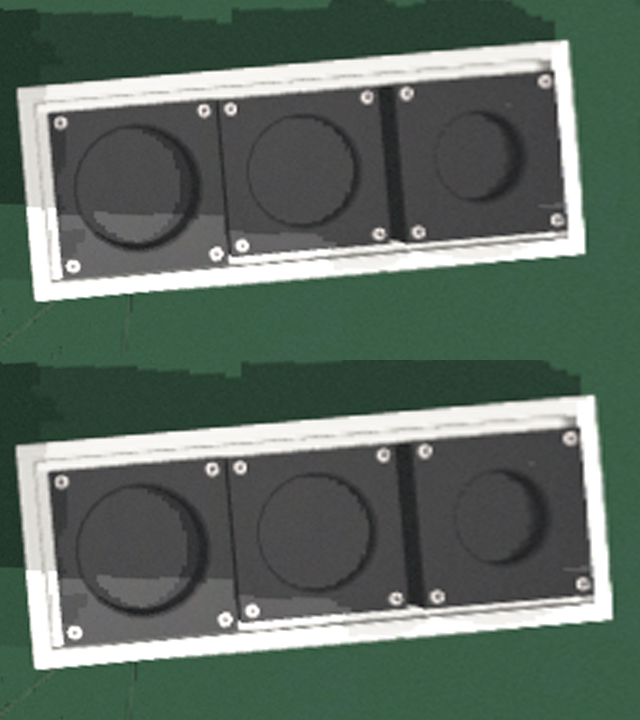

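Emit:
step_arm(commands="1 3 -32 0 0 0 0; 1 3 -32 0 0 0 0; 1 3 -32 0 0 0 0; 1 3 -32 0 0 0 0; 1 3 -32 0 0 0 0; 1 3 -32 0 0 0 0; 1 3 -32 0 0 0 0; 1 3 -32 0 0 0 0; 1 3 -32 0 0 0 0; 1 3 -32 0 0 0 0; 1 3 -32 0 0 0 0; 1 3 -32 0 0 0 0")

```text
time_s: 3.78
eef_pos: [470.4, -188.8, 248.4]
ee_rot: [0.0, -0.001, 1.0, 0.0]
force: [0.5, 0.3, 0.2]
grip_width: 1.001
grip_force: 0.0
```

Rectified views give clean nests, centred via the screws: spring (469,154), piston (559,146.4), bullet (649,138.5), row turned −5°. The 90.1 mm spacings confirm it. Now the parts.

```bash
python3 - <<'E'
from h import *
m=camera_model('wrist'); a=capture('wrist');cv2.imwrite('pics/w2.png',a[:,:,::-1])
for n,h in [('large_piston',14.5),('shim_stack',0),('wide_spring',52),('seal_bullet',0),('seal_driver',0),('small_piston',12),('slim_spring',0)]:
    print(n,'spot',[(round(d['score'],2),np.round(d['xy']).tolist(),np.round(plane(m,d['xy'],0),1).tolist()) for d in spot_point('wrist',n)[:3]],
     'box', [(round(d['score'],2),np.round(d['rect']).tolist(),np.round(plane(m,d['rect'][:2],h),1).tolist()) for d in search_frame('wrist',n)[:2]])
E
```

```text
large_piston spot [(0.59, [242.0, 125.0], [426.3, -202.0])] box [(0.64, [240.0, 123.0, 34.0, 36.0], [423.4, -203.0])]
shim_stack spot [] box [(0.93, [311.0, 276.0, 20.0, 17.0], [648.5, -99.7])]
wide_spring spot [(0.61, [142.0, 145.0], [451.3, -331.2])] box [(0.71, [131.0, 150.0, 50.0, 44.0], [449.3, -324.4])]
seal_bullet spot [(0.65, [243.0, 127.0], [429.4, -199.6]), (0.61, [324.0, 135.0], [438.9, -97.5])] box [(0.79, [327.0, 137.0, 34.0, 30.0], [441.3, -92.9])]
seal_driver spot [(0.96, [274.0, 225.0], [564.0, -157.5])] box []
small_piston spot [(0.93, [187.0, 210.0], [542.0, -278.0])] box [(0.57, [186.0, 214.0, 20.0, 25.0], [543.0, -276.8])]
slim_spring spot [(0.84, [242.0, 286.0], [666.4, -203.1])] box [(0.97, [244.0, 299.0, 27.0, 43.0], [690.2, -201.1]), (0.56, [240.0, 126.0, 32.0, 41.0], [428.7, -203.6])]
```

View pics/w2.png

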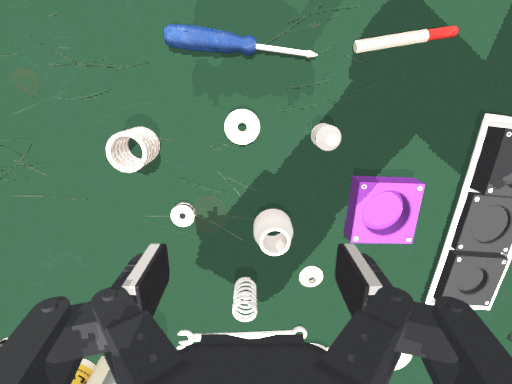

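The view shows piston (242,127), spring (133,150), bullet (326,137), shims (311,276), look-alikes clear of these. Refine by silhouette fit.

```bash
cat >> h.py <<'E'
from scipy.optimize import minimize
SH={'large_piston':[(0,21.5),(14.5,21.5)],'wide_spring':[(0,23.5),(52,23.5)],'seal_bullet':[(0,15),(32,15),(52,6)],'shim_stack':[(0,18),(2,18),(10,8)]}
def sil(m,a,n,xy,z0=0,thr=(125,70)):
    hsv=cv2.cvtColor(a,cv2.COLOR_BGR2HSV); B=((hsv[...,2]>thr[0])&(hsv[...,1]<thr[1])).astype(np.uint8)
    t=np.linspace(0,2*np.pi,60,endpoint=False)
    def hull(p): 
        P=np.vstack([np.c_[p[0]+r*np.cos(t),p[1]+r*np.sin(t),np.full(60,z+z0)] for z,r in SH[n]])
        return cv2.convexHull(proj(m,P).astype(np.float32))
    h0=hull(xy);x,y,w,h=cv2.boundingRect(h0);M=np.zeros_like(B);M[max(y-12,0):y+h+12,max(x-12,0):x+w+12]=1
    c=cv2.findContours(B*M,cv2.RETR_EXTERNAL,cv2.CHAIN_APPROX_NONE)[0]; F=np.zeros_like(B)
    big=max(c,key=cv2.contourArea)
    cv2.drawContours(F,[cv2.convexHull(big)],-1,1,-1)
    def f(p):
        S=np.zeros(B.shape,np.uint8);cv2.fillConvexPoly(S,np.round(hull(p)*16).astype(np.int32),255,cv2.LINE_AA,4)
        S=S/255.; return 1-np.minimum(S,F).sum()/np.maximum(S,F).sum()
    r=minimize(f,xy,method='Nelder-Mead',options=dict(initial_simplex=np.array(xy)+[[-6,-6],[6,-5],[0,7]],xatol=.1,fatol=1e-4))
    print(n,np.round(r.x,1),'iou',round(1-r.fun,3)); return r.x
E
python3 - <<'E'
from h import *
m=camera_model('wrist');a=cv2.imread('pics/w2.png')
P={}
for n,xy in [('large_piston',(425,-201)),('wide_spring',(450,-328)),('seal_bullet',(440,-97)),('shim_stack',(650,-101))]: P[n]=sil(m,a,n,xy)
E
```

```text
large_piston [ 427.2 -202.2] iou 0.965
wide_spring [ 450.8 -332.4] iou 0.971
seal_bullet [ 437.8 -100.8] iou 0.946
shim_stack [ 648.3 -102.4] iou 0.947
```

Emit:
step_arm(commands="1 4.3 -1.3 10 0 0 0; 1 4.3 -1.3 10 0 0 0; 1 4.3 -1.3 17 0 0 0; 1 4.3 -1.3 17 0 0 0; 1 4.3 -1.3 19 0 0 0; 1 4.3 -1.3 19 0 0 0; 1 4.3 -1.3 19 0 0 0; 1 4.3 -1.3 19 0 0 0")

```text
time_s: 5.2
eef_pos: [428.3, -203.7, 60.1]
ee_rot: [0.001, -0.0, 1.0, -0.001]
force: [-0.2, -0.2, 0.4]
grip_width: 0.999
grip_force: 0.0
```

```bash
python3 - <<'E'
from h import *
go([427.2,-202.2,22]);go([427.2,-202.2,22])
E
```

```text
go [427.2, -202.2, 22] [0.12 0.15 3.81] [-0.002  0.002  0.   ] from [ 428.3 -203.7   60.1] 5.2
go [427.2, -202.2, 22] [0.12 0.15 3.81] [-0.002  0.002  0.   ] from [ 428.3 -203.7   60.1] 5.2
```

Emit:
step_arm(commands="1 0.1 0.1 3.7 0 0 0; 1 0.1 0.1 3.7 0 0 0; 1 0.1 0.1 3.7 0 0 0; 0.3 0.1 0.1 3.7 0 0 0; 0.3 0.1 0.1 3.7 0 0 0; 0.3 0.1 0.1 3.7 0 0 0; 0.3 0.1 0.1 3.7 0 0 0; 0.3 0.1 0.1 3.7 0 0 0; 0.3 0.1 0.1 3.7 0 0 0; 0.3 0.1 0.1 3.7 0 0 0; 0.3 0.1 0.1 3.7 0 0 0", newtons=40)

```text
time_s: 6.12
eef_pos: [426.8, -202.4, 22.8]
ee_rot: [0.001, -0.0, 1.0, -0.001]
force: [-1.2, 1.8, 12.5]
grip_width: 0.476
grip_force: 38.8
```

Emit:
step_arm(commands="0.3 0 0 -4 0 0 0; 0.3 0 0 -9 0 0 0; 0.3 0 0 -9 0 0 0; 0.3 -13.2 34.9 -9 0 0 0; 0.3 -13.2 34.9 -9 0 0 0; 0.3 -13.2 34.9 -9 0 0 0; 0.3 -13.2 34.9 -9 0 0 0; 0.3 -13.2 34.9 -9 0 0 0; 0.3 -13.2 34.9 -9 0 0 0; 0.3 -13.2 34.9 -9 0 0 0; 0.3 -13.2 34.9 -9 0 0 0; 0.3 -13.2 34.9 -9 0 0 0; 0.3 -13.2 34.9 -9 0 0 0; 0.3 -13.2 34.9 -9 0 0 0; 0.3 -13.2 34.9 -9 0 0 0; 0.3 -13.2 34.9 -9 0 0 0")

```text
time_s: 7.45
eef_pos: [557.9, 146.0, 111.4]
ee_rot: [-0.0, 0.001, 1.0, -0.0]
force: [0.2, -0.9, 0.3]
grip_width: 0.477
grip_force: 41.1
```

```bash
python3 - <<'E'
from h import *
s=sense();print(s['force'],s['grip_width'],s['grip_force'])
m=camera_model('wrist'); a=capture('wrist');cv2.imwrite('pics/w3.png',a[:,:,::-1])
go([559,146.4,32]);
E
```

```text
[ 0.15788397 -0.87203755  0.34695636] 0.4771695084094162 41.12253248691559
go [559, 146.4, 32] [-0.1   0.06  7.94] [-0.    -0.    -0.001] from [558.  145.8 111.4] 7.5
```

View pics/w3.png

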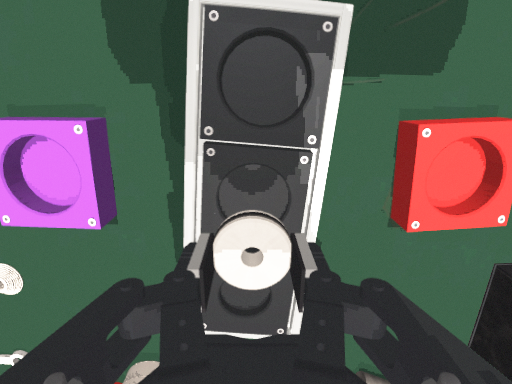

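The piston is held flat at (252,252), above the piston nest. Lower and check the force.

```bash
python3 - <<'E'
from h import *
m=camera_model('wrist')
for z,q in [(33,[(214,15),(327,27),(208,131),(312,140)])]:
    print(np.mean([plane(m,p,z) for p in q],0))
print(plane(m,(252,247),101+4))
E
```

```text
[468.91190821 154.51431615]
[551.39307552 145.56610061]
```

Emit:
step_arm(commands="0.3 -0.1 0.1 4 0 0 0; 0.3 -0.1 0.1 6 0 0 0; 0.3 -0.1 0.1 6 0 0 0; 0.3 -0.1 0.1 7 0 0 0; 0.3 -0.1 0.1 7.5 0 0 0; 0.3 -0.1 0.1 7.8 0 0 0; 0.3 -0.1 0.1 7.9 0 0 0; 0.3 -0.1 0.1 7.9 0 0 0")

```text
time_s: 8.17
eef_pos: [559.6, 148.0, 33.0]
ee_rot: [0.001, -0.0, 1.0, -0.0]
force: [0.4, 0.4, -0.4]
grip_width: 0.479
grip_force: 41.1
```

Emit:
step_arm(commands="0.3 0 0 0.1 0 0 0; 0.3 0 0 0.15 0 0 0; 0.3 0 0 0.15 0 0 0; 0.65 0 0 0.15 0 0 0; 0.65 0 0 0.15 0 0 0; 0.65 0 0 0.15 0 0 0; 0.65 0 0 0.15 0 0 0; 0.65 0 0 -4 0 0 0; 0.65 0 0 -8 0 0 0; 0.65 0 0 -8 0 0 0; 0.65 0 0 -8 0 0 0")

```text
time_s: 9.08
eef_pos: [560.2, 148.2, 114.3]
ee_rot: [0.002, -0.0, 1.0, 0.0]
force: [0.5, -0.6, -1.2]
grip_width: 0.646
grip_force: 0.0
```

```bash
python3 - <<'E'
from h import *
s=sense();print(s['force'],s['grip_width'],s['grip_force'])
m=camera_model('wrist'); a=capture('wrist')[:,:,::-1].copy();cv2.imwrite('pics/w4.png',a)
sil(m,a,'large_piston',(559,147),10)
go([648.3,-102.4,120]);
E
```

```text
[ 0.51993941 -0.57124176 -1.15326912] 0.6456094319007646 0.0
large_piston [561.4 147.8] iou 0.908
go [648.3, -102.4, 120] [ -8.9  -25.05  -0.75] [0.    0.001 0.   ] from [559.2 148.1 112.5] 9.13
```

View pics/w4.png

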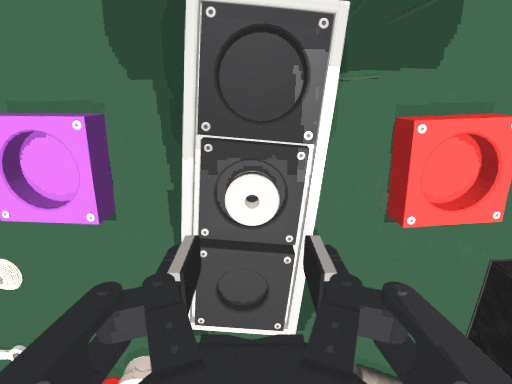

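The piston is seated in its nest at (252,200). Next I'll hover over the shims.

```bash
python3 - <<'E'
from h import *
m=camera_model('wrist')
for z,q in [(16,[(208,148),(300,156),(205,232),(289,239)]),(21,[(203,254),(287,260),(201,321),(277,326)]),(33,[(210,12),(324,23),(206,127),(309,135)])]:
    print(np.mean([plane(m,p,z) for p in q],0))
print(plane(m,(252,200),24.5))
E
```

```text
[556.65424577 146.76080237]
[645.4227756 139.1241591]
[467.56489827 154.65264638]
[557.16693616 147.93662385]
```

Emit:
step_arm(commands="0.8 -8.9 -25 0 0 0 0; 0.8 -8.9 -25 0 0 0 0; 0.8 -8.9 -25 0 0 0 0; 0.8 -8.9 -25 0 0 0 0; 0.8 -8.9 -25 0 0 0 0; 0.8 -8.9 -25 0 0 0 0; 0.8 -8.9 -25 0 0 0 0; 0.8 -8.9 -25 0 0 0 0; 0.8 -8.9 -25 0 0 0 0; 0.8 -8.9 -25 0 0 0 0; 0.8 -8.9 -25 0 0 0 0; 0.8 -8.9 -25 0 0 0 0")

```text
time_s: 10.13
eef_pos: [648.0, -100.5, 112.2]
ee_rot: [-0.0, -0.001, 1.0, 0.0]
force: [0.7, -0.6, 0.4]
grip_width: 0.798
grip_force: 0.0
```

```bash
python3 - <<'E'
from h import *
m=camera_model('wrist'); a=capture('wrist')[:,:,::-1].copy();cv2.imwrite('pics/w5.png',a)
p=sil(m,a,'shim_stack',(648.3,-102.4))
go([648.3,-102.4,20]);
E
```

```text
shim_stack [ 648.1 -100.6] iou 0.952
go [648.3, -102.4, 20] [-0.02 -0.16  9.23] [ 0.    -0.     0.002] from [ 648.1 -100.8  112.3] 10.18
```

View pics/w5.png

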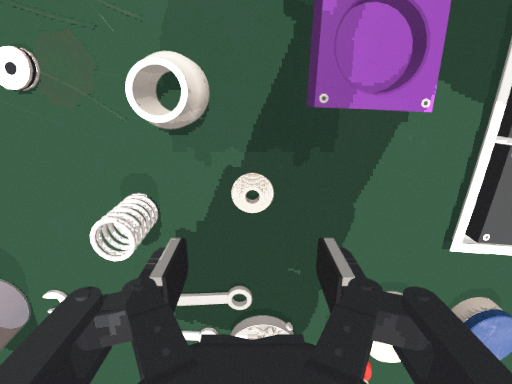

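The shims at (252,193) sit midway between the fingers, with the look-alikes clear. Descend and grip.

Emit:
step_arm(commands="0.8 0 0 4 0 0 0; 0.8 0 0 8 0 0 0; 0.8 0 0 9 0 0 0; 0.8 0 0 9.3 0 0 0; 0.8 0 0 9.3 0 0 0; 0.3 0 0 9.3 0 0 0; 0.3 0 0 9.3 0 0 0; 0.3 0 0 9.3 0 0 0; 0.3 0 0 9.3 0 0 0; 0.3 0 0 9.3 0 0 0; 0.3 0 0 9.3 0 0 0; 0.3 0 0 9.3 0 0 0; 0.3 0 0 9.3 0 0 0", newtons=30)

```text
time_s: 11.27
eef_pos: [649.2, -102.2, 21.6]
ee_rot: [0.002, -0.0, 1.0, -0.001]
force: [-1.7, -0.0, 7.1]
grip_width: 0.395
grip_force: 29.2
```

Emit:
step_arm(commands="0.3 0 0 -4 0 0 0; 0.3 0 0 -9 0 0 0; 0.3 0 0 -9 0 0 0; 0.3 8.9 25 -9 0 0 0; 0.3 8.9 25 -9 0 0 0; 0.3 8.9 25 -9 0 0 0; 0.3 8.9 25 -9 0 0 0; 0.3 8.9 25 -9 0 0 0; 0.3 8.9 25 -9 0 0 0; 0.3 8.9 25 -9 0 0 0; 0.3 8.9 25 -9 0 0 0; 0.3 8.9 25 -9 0 0 0; 0.3 8.9 25 -9 0 0 0; 0.3 8.9 25 -9 0 0 0")

```text
time_s: 12.43
eef_pos: [559.8, 146.8, 109.6]
ee_rot: [0.0, 0.001, 1.0, -0.0]
force: [-0.0, 0.0, -1.0]
grip_width: 0.397
grip_force: 30.0
```

```bash
python3 - <<'E'
from h import *
s=sense();print(s['force'],s['grip_width'],s['grip_force'])
m=camera_model('wrist'); a=capture('wrist')[:,:,::-1].copy();cv2.imwrite('pics/w6.png',a)
go([559,147.5,45])
cv2.imwrite('pics/w6c.png',cv2.resize(a[120:330,150:360],None,fx=2.5,fy=2.5))
E
```

```text
[-0.03535065  0.01425001 -1.03002829] 0.39732493358332155 30.032776594161987
go [559, 147.5, 45] [0.07 0.07 6.44] [-0.     0.    -0.002] from [559.7 146.9 109.4] 12.48
```

View pics/w6c.png

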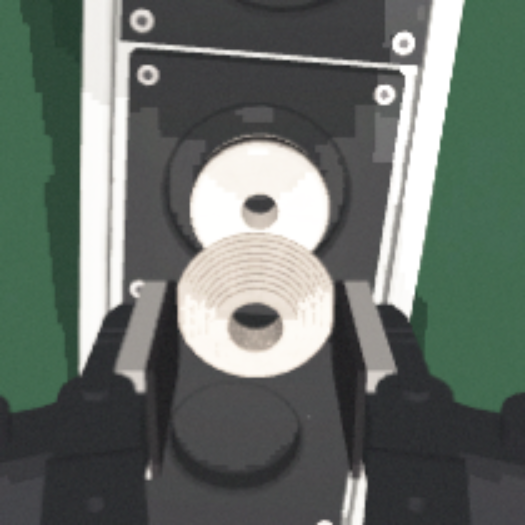

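```bash
python3 - <<'E'
from h import *
m=camera_model('wrist');s=sense();print(s['eef_pos'])
a=cv2.imread('pics/w6.png')
a2=a.copy();a2[:, :218]=0;a2[:,286:]=0;a2[:214]=0
for z in (86,89): sil(m,a2,'shim_stack',(558,147),z)
print(plane(m,(252.8,245),98.4),plane(m,(254,202),24.5))
print(plane(m,(150+254/2.5,120+205/2.5),24.5))
E
```

```text
[559.71749116 146.85120727 109.44064923]
shim_stack [558.7 146.4] iou 0.926
shim_stack [556.7 146.4] iou 0.921
[554.47815838 146.99306139] [558.14788171 148.20443581]
[558.14520313 146.3649894 ]
```

Emit:
step_arm(commands="0.3 -0.1 0.1 3 0 0 0; 0.3 -0.1 0.1 5 0 0 0; 0.3 -0.1 0.1 6 0 0 0; 0.3 -0.1 0.1 6.3 0 0 0; 0.3 -0.1 0.1 6.45 0 0 0; 0.3 -0.1 0.1 6.5 0 0 0; 0.3 -0.1 0.1 6.5 0 0 0")

```text
time_s: 13.07
eef_pos: [560.7, 149.0, 45.2]
ee_rot: [0.001, -0.0, 1.0, 0.0]
force: [-0.1, -0.2, 0.2]
grip_width: 0.394
grip_force: 35.8
```

Emit:
step_arm(commands="0.3 0 0 0.05 0 0 0; 0.3 0 0 0.1 0 0 0; 0.3 0 0 0.1 0 0 0; 0.55 0 0 0.1 0 0 0; 0.55 0 0 0.1 0 0 0; 0.55 0 0 0.1 0 0 0; 0.55 0 0 0.1 0 0 0; 0.55 0 0 -4 0 0 0; 0.55 0 0 -8 0 0 0; 0.55 0 0 -8 0 0 0; 0.55 0 0 -8 0 0 0")

```text
time_s: 13.98
eef_pos: [561.1, 149.2, 126.3]
ee_rot: [0.002, -0.0, 1.0, 0.0]
force: [-0.2, -0.0, -0.7]
grip_width: 0.554
grip_force: 0.0
```

```bash
python3 - <<'E'
from h import *
s=sense();print(s['force'])
m=camera_model('wrist'); a=capture('wrist')[:,:,::-1].copy();cv2.imwrite('pics/w7.png',a)
go([450.8,-332.4,130]);go([437.8,-100.8,130])
cv2.imwrite('pics/w7c.png',cv2.resize(a[120:330,150:360],None,fx=2.5,fy=2.5))
E
```

```text
[-0.22207698 -0.04751388 -0.73378699]
go [450.8, -332.4, 130] [ 10.95 -48.15  -0.56] [0.    0.001 0.   ] from [560.2 149.1 124.5] 14.03
go [437.8, -100.8, 130] [ 12.24 -24.99  -0.56] [0.    0.001 0.   ] from [560.2 149.1 124.5] 14.03
```

View pics/w7c.png

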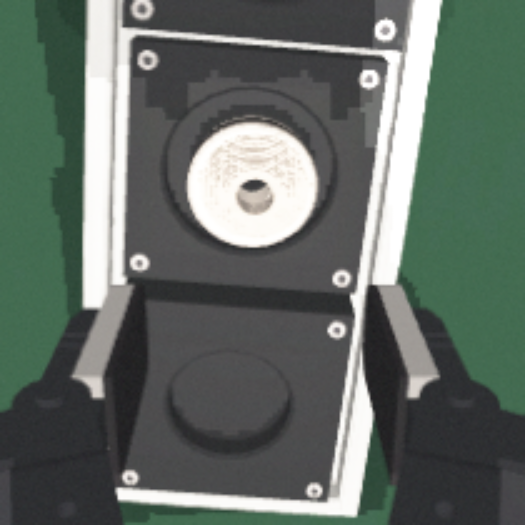

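Shims sit centred on the piston at crop (253,187). On to the wide spring.

Emit:
step_arm(commands="1 10.9 -48.1 0 0 0 0; 1 10.9 -48.1 0 0 0 0; 1 10.9 -48.1 0 0 0 0; 1 10.9 -48.1 0 0 0 0; 1 10.9 -48.1 0 0 0 0; 1 10.9 -48.1 0 0 0 0; 1 10.9 -48.1 0 0 0 0; 1 10.9 -48.1 0 0 0 0; 1 10.9 -48.1 0 0 0 0; 1 10.9 -48.1 0 0 0 0; 1 10.9 -48.1 0 0 0 0; 1 10.9 -48.1 0 0 0 0; 1 10.9 -48.1 0 0 0 0; 1 10.9 -48.1 0 0 0 0; 1 10.9 -48.1 0 0 0 0; 1 10.9 -48.1 0 0 0 0")

```text
time_s: 15.37
eef_pos: [451.4, -330.6, 123.6]
ee_rot: [-0.001, -0.001, 1.0, 0.001]
force: [-0.2, 0.3, 0.6]
grip_width: 0.999
grip_force: 0.0
```

```bash
python3 - <<'E'
from h import *
m=camera_model('wrist'); a=capture('wrist')[:,:,::-1].copy();cv2.imwrite('pics/w8.png',a)
p=sil(m,a,'wide_spring',(450.8,-332.4))
go([*p,41])
E
```

```text
wide_spring [ 450.6 -331.2] iou 0.919
go [np.float64(450.64434349834926), np.float64(-331.19014067351816), 41] [ 0.09 -0.06  8.29] [ 0.001 -0.001  0.002] from [ 451.6 -330.6  123.9] 15.42
```

View pics/w8.png

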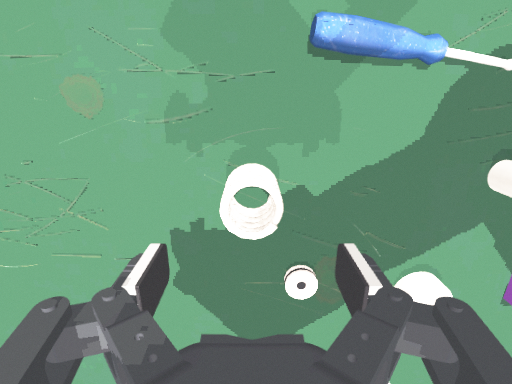

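The spring at (252,202) is centred between the fingers. Grip high.

Emit:
step_arm(commands="1 0 0 4 0 0 0; 1 0 0 7.5 0 0 0; 1 0 0 8.3 0 0 0; 1 0 0 8.3 0 0 0; 1 0 0 8.3 0 0 0; 0.35 0 0 8.3 0 0 0; 0.35 0 0 8.3 0 0 0; 0.35 0 0 8.3 0 0 0; 0.35 0 0 8.3 0 0 0; 0.35 0 0 8.3 0 0 0; 0.35 0 0 8.3 0 0 0; 0.35 0 0 8.3 0 0 0; 0.35 0 0 8.3 0 0 0", newtons=45)

```text
time_s: 16.5
eef_pos: [451.7, -332.4, 42.8]
ee_rot: [0.001, -0.0, 1.0, -0.001]
force: [-1.1, 1.4, 6.9]
grip_width: 0.537
grip_force: 45.5
```

Emit:
step_arm(commands="0.35 0 0 -4 0 0 0; 0.35 0 0 -8 0 0 0; 0.35 0 0 -10 0 0 0; 0.35 -1.7 48.5 -10 0 0 0; 0.35 -1.7 48.5 -10 0 0 0; 0.35 -1.7 48.5 -10 0 0 0; 0.35 -1.7 48.5 -10 0 0 0; 0.35 -1.7 48.5 -10 0 0 0; 0.35 -1.7 48.5 -10 0 0 0; 0.35 -1.7 48.5 -10 0 0 0; 0.35 -1.7 48.5 -10 0 0 0; 0.35 -1.7 48.5 -10 0 0 0; 0.35 -1.7 48.5 -10 0 0 0; 0.35 -1.7 48.5 -10 0 0 0; 0.35 -1.7 48.5 -10 0 0 0; 0.35 -1.7 48.5 -10 0 0 0; 0.35 -1.7 48.5 -10 0 0 0; 0.35 -1.7 48.5 -10 0 0 0")

```text
time_s: 18.0
eef_pos: [468.2, 152.6, 141.5]
ee_rot: [0.0, -0.0, 1.0, -0.0]
force: [0.2, -0.0, -0.9]
grip_width: 0.533
grip_force: 47.0
```

```bash
python3 - <<'E'
from h import *
s=sense();print(s['grip_width'],s['grip_force'])
m=camera_model('wrist'); a=capture('wrist')[:,:,::-1].copy();cv2.imwrite('pics/w9.png',a)
go([468.8,154.2,60])
E
```

```text
0.5333591186315034 46.96800470352173
go [468.8, 154.2, 60] [-0.06  0.2   8.15] [-0.     0.    -0.001] from [468.2 152.2 141.5] 18.05
```

View pics/w9.png

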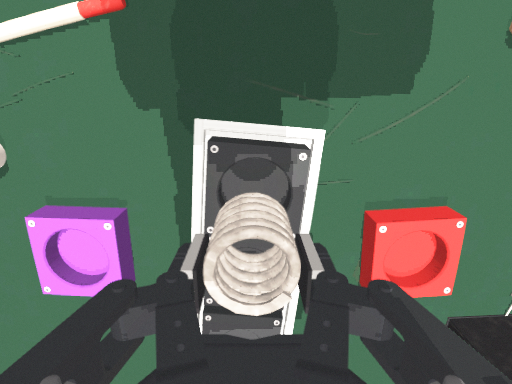

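The spring is held upright, with the nest rim at (255,187) aligned behind it. Lower.

Emit:
step_arm(commands="0.35 0 0.2 3 0 0 0; 0.35 0 0.2 5 0 0 0; 0.35 0 0.2 6.5 0 0 0; 0.35 0 0.2 7.5 0 0 0; 0.35 0 0.2 8.2 0 0 0; 0.35 0 0.2 8.5 0 0 0; 0.35 0 0.2 8.6 0 0 0; 0.35 0 0.2 8.6 0 0 0")

```text
time_s: 18.72
eef_pos: [468.6, 154.8, 56.0]
ee_rot: [0.001, 0.0, 1.0, -0.0]
force: [1.4, 0.1, -0.9]
grip_width: 0.537
grip_force: 47.2
```

Emit:
step_arm(commands="0.35 0 0 0.05 0 0 0; 0.35 0 0 0.1 0 0 0; 0.35 0 0 0.1 0 0 0; 0.7 0 0 0.1 0 0 0; 0.7 0 0 0.1 0 0 0; 0.7 0 0 0.1 0 0 0; 0.7 0 0 0.1 0 0 0; 0.7 0 0 -4 0 0 0; 0.7 0 0 -8 0 0 0; 0.7 0 0 -8 0 0 0; 0.7 3.1 -25.4 -8 0 0 0; 0.7 3.1 -25.4 -8 0 0 0; 0.7 3.1 -25.4 -8 0 0 0; 0.7 3.1 -25.4 -8 0 0 0; 0.7 3.1 -25.4 -8 0 0 0; 0.7 3.1 -25.4 -8 0 0 0; 0.7 3.1 -25.4 -8 0 0 0; 0.7 3.1 -25.4 -8 0 0 0; 0.7 3.1 -25.4 -8 0 0 0; 0.7 3.1 -25.4 -8 0 0 0")

```text
time_s: 20.38
eef_pos: [437.3, -97.8, 135.2]
ee_rot: [-0.0, -0.001, 1.0, 0.0]
force: [-1.2, 0.1, -0.0]
grip_width: 0.698
grip_force: 0.0
```

```bash
python3 - <<'E'
from h import *
m=camera_model('wrist'); a=capture('wrist')[:,:,::-1].copy();cv2.imwrite('pics/w10.png',a)
p=sil(m,a,'seal_bullet',(437.8,-100.8))
go([*p,28])
E
```

```text
seal_bullet [437.7 -99.8] iou 0.967
go [np.float64(437.69275879441994), np.float64(-99.75877272187499), 28] [-0.04 -0.21 10.73] [ 0.    -0.     0.002] from [437.3 -97.6 135.3] 20.43
```

View pics/w10.png

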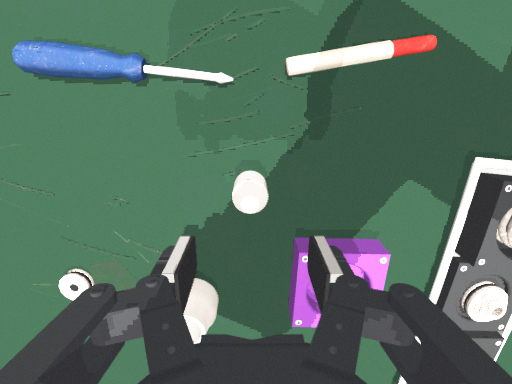

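The bullet at (251,193) has clear space around it. Grip.

Emit:
step_arm(commands="0.7 0 -0.2 4 0 0 0; 0.7 0 -0.2 8 0 0 0; 0.7 0 -0.2 10 0 0 0; 0.7 0 -0.2 10.7 0 0 0; 0.7 0 -0.2 10.7 0 0 0; 0.2 0 -0.2 10.7 0 0 0; 0.2 0 -0.2 10.7 0 0 0; 0.2 0 -0.2 10.7 0 0 0; 0.2 0 -0.2 10.7 0 0 0; 0.2 0 -0.2 10.7 0 0 0; 0.2 0 -0.2 10.7 0 0 0; 0.2 0 -0.2 10.7 0 0 0; 0.2 0 -0.2 10.7 0 0 0", newtons=40)

```text
time_s: 21.52
eef_pos: [438.1, -101.2, 29.9]
ee_rot: [0.001, -0.0, 1.0, -0.001]
force: [-0.2, 2.5, 6.6]
grip_width: 0.33
grip_force: 39.1
```

Emit:
step_arm(commands="0.2 0 0 -4 0 0 0; 0.2 0 0 -8 0 0 0; 0.2 0 0 -10 0 0 0; 0.2 -21 23.9 -10 0 0 0; 0.2 -21 23.9 -10 0 0 0; 0.2 -21 23.9 -10 0 0 0; 0.2 -21 23.9 -10 0 0 0; 0.2 -21 23.9 -10 0 0 0; 0.2 -21 23.9 -10 0 0 0; 0.2 -21 23.9 -10 0 0 0; 0.2 -21 23.9 -10 0 0 0; 0.2 -21 23.9 -10 0 0 0; 0.2 -21 23.9 -10 0 0 0; 0.2 -21 23.9 -10 0 0 0; 0.2 -21 23.9 -10 0 0 0; 0.2 -21 23.9 -10 0 0 0; 0.2 -21 23.9 -10 0 0 0")

```text
time_s: 22.93
eef_pos: [647.0, 137.4, 128.8]
ee_rot: [0.0, 0.0, 1.0, -0.0]
force: [-0.5, 0.7, -1.0]
grip_width: 0.331
grip_force: 40.4
```

```bash
python3 - <<'E'
from h import *
m=camera_model('wrist'); a=capture('wrist')[:,:,::-1].copy();cv2.imwrite('pics/w11.png',a)
go([648.8,138.4,40])
E
```

```text
go [648.8, 138.4, 40] [-0.17  0.09  8.87] [ 0.     0.    -0.001] from [647.  137.5 128.7] 22.98
```

View pics/w11.png

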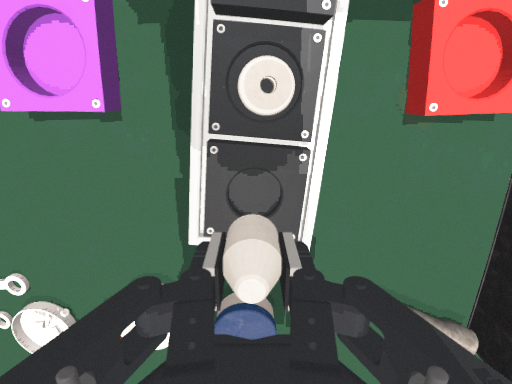

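The bullet is held upright at (252,255); the nest rim is at (254,193). Compute the nest offset.

```bash
python3 - <<'E'
from h import *
m=camera_model('wrist')
A,B,C=[plane(m,p,21) for p in [(214,150),(303,157),(210,231)]]
print((B+C)/2, plane(m,(254.5,193),21))
a=cv2.imread('pics/w11.png');a[:,:218]=0;a[:,285:]=0;a[305:]=0
sil(m,a,'seal_bullet',(647,138),100)
E
```

```text
[648.17415407 139.51837273] [645.90677961 139.44404701]
seal_bullet [646.9 137.2] iou 0.895
```

Emit:
step_arm(commands="0.2 -0.1 0.15 3 0 0 0; 0.2 -0.1 0.15 5 0 0 0; 0.2 -0.1 0.15 7 0 0 0; 0.2 -0.1 0.15 8 0 0 0; 0.2 -0.1 0.15 8.5 0 0 0; 0.2 -0.1 0.15 8.7 0 0 0; 0.2 -0.1 0.15 8.8 0 0 0; 0.2 -0.1 0.15 8.8 0 0 0")

```text
time_s: 23.65
eef_pos: [648.7, 139.6, 41.3]
ee_rot: [0.001, -0.0, 1.0, 0.0]
force: [0.2, -0.3, -0.5]
grip_width: 0.334
grip_force: 40.4
```

Emit:
step_arm(commands="0.2 0 0 0.05 0 0 0; 0.2 0 0 0.1 0 0 0; 0.2 0 0 0.1 0 0 0; 0.6 0 0 0.1 0 0 0; 0.6 0 0 0.1 0 0 0; 0.6 0 0 0.1 0 0 0; 0.6 0 0 0.1 0 0 0; 0.6 0 0 -4 0 0 0; 0.6 0 0 -8 0 0 0; 0.6 0 0 -12 0 0 0; 0.6 0 0 -16 0 0 0; 0.6 10 0 -20 0 0 0; 0.6 14 0 -20 0 0 0; 0.6 14 0 -20 0 0 0; 0.6 14 0 -20 0 0 0; 0.6 14 0 -20 0 0 0")

```text
time_s: 24.98
eef_pos: [505.4, 140.1, 242.3]
ee_rot: [0.001, -0.001, 1.0, 0.0]
force: [-0.6, -1.0, 0.5]
grip_width: 0.6
grip_force: 0.0
```

```bash
python3 - <<'E'
from h import *
m=camera_model('wrist'); a=capture('wrist')[:,:,::-1].copy()
print(sense()['eef_pos'])
sil(m,a,'seal_bullet',(648,139),11);sil(m,a,'wide_spring',(469,154),13);sil(m,a,'shim_stack',(559,147),24.5)
cv2.imwrite('pics/w12.png',cv2.resize(a[60:330,130:400],None,fx=2.2,fy=2.2))
E
```

```text
[507.26545788 139.81161891 241.62156094]
seal_bullet [649.4 139.6] iou 0.949
wide_spring [468.4 154.6] iou 0.95
shim_stack [557.1 146.5] iou 0.743
```

View pics/w12.png

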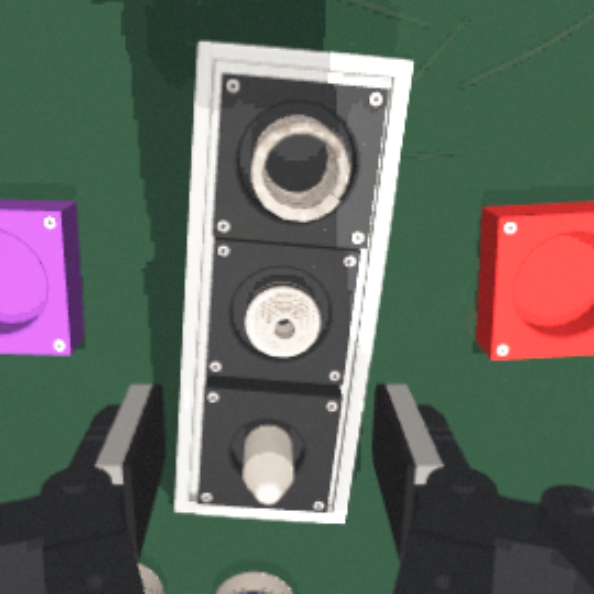

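All four parts are standing within about 2 mm of their nest centres: spring (300,165), piston with shims (283,318), bullet (268,465). The gripper is clear, so I'm handing in.

```bash
python3 -c "
from rig import *
print(finish_job())"
```

```text
the job is handed in; nothing more can be done
None
```

I set out all four parts in the tray and handed the job in at about 25 s, with the last view showing each within about 2 mm of its nest centre; the three look-alikes were not touched, and the judge's result was not shown.

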